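# Set a pedal stop screw to a setting block

### The job

Take the driver out of its wooden stand, seat it fully in the square socket of the pedal-stop screw and turn the screw clockwise until its foot just drags on the setting block: slid gently by its tab for about a centimetre, the block must move with a clear drag but not be clamped. Never screw the foot down hard. Finish with the block at rest still under the foot at that light drag, the driver left standing seated in the screw, and the other parts on the table undisturbed.

Things in the scene. Friction and masses are not known exactly. Their poses are not given: they have to be found in the camera images.
- bed: Dark steel plate fixed to the table, 275 x 100 mm, top 12 mm above the table. Origin on the table right below the screw axis; the plate reaches from -170 to +105 mm along its x. The block is pulled along -x. Two guide rails 8 mm high along x (from -40 to +40 mm), inner faces at y = -18 and +18 mm, leave the block 3 mm of play on each side.
- stop: Aluminium pedal-stop bracket fixed on the bed: a column (x = +72 to +98 mm) and an arm over the block (x = -34 to +97 mm, 44 mm wide, 72 to 96 mm high). Origin and axes as the bed's, but it stands up to 1 mm higher. It carries the captive stop screw, whose head turns in place and does not rise or sink; the round 20 mm foot below the arm goes down without turning.
- screw_socket (a point): Centre of the mouth of the square socket in the 34 mm square steel screw head (top face of the head, 114 to 115 mm above the table). z up along the screw axis; x and y lie along the socket's sides and turn with the screw. Socket 13.5 mm square, 16 mm deep, with a 2 mm chamfer.
- driver_grip (a point): Centre of the round black driver handle, 34 mm diameter, 45 mm high, standing upright (z up) in a 70 mm square, 22 mm high wooden stand fixed to the table; grip it from above at any yaw. x and y lie along the sides of the bit. Mass 0.18 kg.
- driver_tip (a point): Lower end of the driver's 12 mm square bit (lowest 4 mm only 9.5 mm square), 62.5 mm below driver_grip. The bit is 13 mm long below a 26 mm round shoulder; fully seated, the shoulder rests on the screw head and the tip is 13 mm below screw_socket; it then stands by itself. About 0.1 rad of play in the socket. In the stand it hangs 13 mm deep in the same way.
- block_center (a point): Centre of the aluminium setting block's body, 90 (x) x 30 (y) x 30 (z) mm, lying on the bed between the rails; the foot stands over it 15 mm nearer the tab. Friction coefficient 0.6 on bed and foot (within 10 percent), whole block 0.30 kg (within 15 percent): sliding it free takes about 1.8 N, and 1.8 N + 1.2 times the foot's press once the foot bears on it (about 7 to 8 N at the ideal setting).
- block_tab (a point): Point to pinch, hook or push on the block's upright tab of smooth white plastic (friction 0.25): 30 mm long in x, 14 mm thick in y, its top 14 mm above this point and 50 mm above the bed; 155 mm from the block's centre towards -x, joined to it by a neck 12 mm high and 16 mm wide. Axes as the block's. Pressing down or lifting here while sliding it changes the drag felt.
- cup: Bystander: paper drinking cup, rim 80 mm across, 100 mm high; origin under its centre.
- indicator: Bystander: round turn-signal lamp, 60 mm across and 45 mm high, lens up; origin under its centre.
- footpeg: Bystander: rubber-covered foot peg lying flat, 140 x 40 x 25 mm; origin under the rubber's centre.
- screw_axis (a point): Fixed point of the bracket at the centre of the top of the screw head. Clockwise turning seen from above lowers the foot 2.55 mm per rad. The foot starts 0.7 to 4.2 mm above the block, exact gap unknown. It is sprung: once touching, it presses 5 N more per mm (13 N per rad). A light drag is a press of 2 to 9 N, ideally 5; over 18 N is hard. The screw stays where left; it takes 0.1 Nm to turn.
There are look-alikes about, which are no part of the job. Leave any blue or orange look-alike of the part that bears driver_grip alone. What is shaped like the part that bears block_center but pink is not meant.

How it is judged (in metres and radians):
On the way, in this order (a step that is already met when the one before it is completed fails the run):
1. the driver is fully seated in the screw (distance between driver_tip and screw_socket below 0.017 m and z of driver_tip in the frame of screw_socket below -0.0095 m), for 0.2 s.
2. the block is slid (over 2 mm/s for 0.2 s) while the foot presses on it with 1 to 12 N (contact force between stop and block between 1 and 12 N and linear speed of block above 0.002 m/s), for 0.2 s.
At the end, for the whole second after the job is handed in: The foot presses on the setting block with 2 to 9 N, the block lies flat and still beneath it, and the driver stands seated in the screw (bit at least 9.5 mm deep, within 0.2 rad of upright) (all of step 1 and contact force between stop and block between 2 and 9 N and linear speed of block below 0.01 m/s and angle between block_center's own z axis and vertical below 0.1 rad and angle between driver_grip's own z axis and vertical below 0.2 rad); the robot touches nothing.
It fails at once if the foot is screwed down hard on the block (over 18 N) (contact force between stop and block above 18 N).
It fails at once if a bystander is disturbed (moved over 30 mm) (distance of any of cup, indicator, footpeg from where it was at the start of the episode above 0.03 m).
It also fails if it takes over 72 s, if anything falls off the work surface, if the arm or the gripper's body presses on something with over 40 N, if the wrist force passes 120 N, or if a joint passes its speed limit or range.

### The arm

A 6-joint arm with a two-finger parallel gripper is mounted at the origin on the work surface. World frame = base frame: x ahead of the robot, y to its left, z up, the work surface at z = 0. Lengths are in mm, angles in rad, forces in N, time in s.
With the tool pointing down it reaches from about 350 to 775 mm from the base axis. Payload 7.3 kg.
Tool frame: the origin (TCP) lies at the very end of the fingers, on their centre line; the grasp point (between the pads) lies 19 mm behind it; z points along the fingers, y is the line along which they close (so a half turn about z gives the same grasp; the last joint's range is limited). The gripper opens to 92 mm and grips with 3 to 60 N. Pads are 19 mm wide; open, the fingers measure 130 mm over their backs; the gripper's body (75 mm by 190 mm) begins 47 mm behind the grasp point.
Start: joints at [-1.339, 0.342, 1.524, -0, 1.275, -0.146], TCP at [193.683, -487.987, 226.741] pointing down, gripper open.
Joint ranges: [-2.53, 2.53], [-0.77, 2.02], [0.04, 2.7], [-1, 4.14], [0.28, 2.66], [-3.11, 3.11]. Speed limits (rad/s): [2.57, 2.57, 3.14, 3.14, 3.14, 3.14].

### API

Orientations are given as [roll, pitch, yaw] about the fixed x, y, z axes, in that order (R = Rz(yaw) Ry(pitch) Rx(roll)).
In Python, from plant import bot gives the robot as it stands.
- The arm moves only by the tool apply_moves, never from a script. Its argument "motion" is text: rows parted by semicolons, each of 4 numbers parted by spaces: the shift along the tool's x, y, z in m, then the turn about the tool's z in degrees. A call has 1 to 8 rows; each row shifts and turns the commanded pose from where the row before left it, along the tool's axes as they then stand; what a row does not reach is not made up. A row lasts 1/8 s, in which the tool goes at most 62.5 mm and 10.7 degrees, less where a joint would pass 70% of its speed; a pose out of reach is approached as far as the arm can. A call with a gripper value outside its range is refused whole. "fingers" is the opening, from -1 (shut) to 1 (fully open), set as the call begins (left out, the last holds). The fingers move at their own pace and stop on an object; the grip force is fixed at half the most. Time passes only in rows, so rows that do not move let the fingers close. It gives the time, the measured TCP pose, the force, the opening and the grip force at its end, in the units of the state.
- bot.get_obs(): the state, without advancing time (a new reading comes with each control period).
- bot.capture(name): name is "scene" or "top"; returns a dict with "img" (400x640x3 uint8, blue, green, red), "range_z" (400x640 float32, mm along the optical axis (not along the pixel's ray), 0 where there is no reading), "fx", "fy", "cx", "cy" (pixels), "world_from_camera" (4x4, takes a point from camera to world coordinates). Camera axes: x right, y down, z forward; pixel columns grow to the right and rows downward; lengths in mm; the calibration is good to about 2 mm. A picture is of the moment at which its call begins.
- bot.close_job(): hands the job in; it is judged then, once.
Trained networks look in a picture, given as the dict that the camera call returned (one of the last four; its "shot" number tells which), for a name from the list of things; names that differ only in an ending like _2 or _b are one class to them, and where a whole thing is asked for, a point or a joint stands for the part that bears it (a point fixed in the world has none). Each returns a list of dicts, best first, with "p" (0 to 1); they miss things now and then, are a little off and sometimes report something else, mostly with a low value. They report only what shows in the picture. A call takes as long as a camera call. They do not tell look-alikes from the thing itself.
- bot.cut_out(picture, thing): "pixels" (400x640 bool, what is visible of it) and "point" ([column, row] in pixels, amid what is visible of it).
The state is a dict: "time": time; "joint_positions": joint angles; "dq": joint speeds; "tau": joint torques, N m; "tool_pos": TCP position; "tcp_rot": TCP orientation; "contact_force": force on the tool from outside, world axes, zero at the start; "moment": the same for the moment, N m; "grip_width": finger opening in mm; "finger_force": force on a finger pad.
Only numpy, scipy, OpenCV 4.12 (cv2) and the standard library are available. Lean on these libraries where they do the work, as an engineer would, in place of code of your own. Each camera call takes 0.05 s, during which the arm holds its last target. There are 200 camera calls.

## Working session

There is one attempt and no reset: what is moved stays moved. The work goes in short steps, Python scripts to look and compute and a tool call to move; the robot and the scene stay as the last step left them, time stands still between calls to the robot, and variables do not carry over. Pictures are saved under pics/ and viewed, at most 10 in all, crops included, and the job is handed in when it is done.

Besides the shell and the picture viewer there is one more tool, called after "Request:" as name(argument=value, ...) on one line, values as JSON. apply_moves: Moves the arm, as the interface text tells. Its arguments: {"type":"object","properties":{"motion":{"type":"string"},"fingers":{"type":"number"}},"required":["motion"]}

```bash
ls; mkdir -p pics; cat > h.py <<'E'
import numpy as np, cv2
from plant import bot
def pts(c,mask=None):
    z=c["range_z"]; v,u=np.nonzero((z>0)&(mask if mask is not None else True))
    d=z[v,u]; P=np.c_[(u-c["cx"])/c["fx"]*d,(v-c["cy"])/c["fy"]*d,d,np.ones(len(d))]
    return (P@np.array(c["world_from_camera"]).T)[:,:3],u,v
def proj(c,p):
    q=np.linalg.inv(c["world_from_camera"])@np.r_[p,1]; return c["fx"]*q[0]/q[2]+c["cx"],c["fy"]*q[1]/q[2]+c["cy"]
E
python3 - <<'E'
from h import *
for n in("scene","top"):
    c=bot.capture(n); cv2.imwrite(f"pics/{n}0.png",c["img"]); print(n,c["fx"],np.round(c["world_from_camera"],2).tolist())
    for t in["bed","stop","screw_socket","driver_grip","driver_tip","block_center","block_tab","cup","indicator","footpeg"]:
        for r in bot.cut_out(c,t)[:4]:
            P,_,_=pts(c,r["pixels"]); print(t,round(r["p"],2),np.round(r["point"]),len(P),np.round(np.median(P,0)) if len(P) else "", np.round(np.percentile(P,[3,97],axis=0)).tolist() if len(P) else "")
print(bot.get_obs())
E
```

```text
pics
scene 389.2168360847006 [[-0.52, 0.57, -0.64, 1114.09], [0.86, 0.34, -0.39, 396.69], [-0.0, -0.75, -0.66, 687.39], [0.0, 0.0, 0.0, 1.0]]
bed 0.61 [314. 236.] 1872 [576.  64.  13.] [[437.0, -22.0, 3.0], [703.0, 107.0, 21.0]]
stop 0.71 [301. 205.] 230 [601.  47. 114.] [[582.0, 27.0, 102.0], [619.0, 64.0, 117.0]]
stop 0.6 [292. 237.] 1802 [671.  60.  96.] [[577.0, 25.0, 14.0], [697.0, 90.0, 115.0]]
screw_socket 0.58 [301. 205.] 266 [599.  46. 114.] [[578.0, 21.0, 100.0], [619.0, 65.0, 117.0]]
driver_grip 0.93 [418. 208.] 351 [425. 257.  72.] [[402.0, 239.0, 18.0], [432.0, 271.0, 87.0]]
driver_grip 0.9 [410. 235.] 457 [524. 273.  78.] [[503.0, 256.0, 24.0], [532.0, 287.0, 96.0]]
driver_grip 0.76 [452. 262.] 479 [532. 371.  70.] [[513.0, 356.0, 17.0], [540.0, 386.0, 87.0]]
driver_tip 0.88 [418. 207.] 388 [424. 257.  69.] [[383.0, 235.0, 2.0], [432.0, 271.0, 88.0]]
driver_tip 0.66 [453. 259.] 501 [531. 371.  70.] [[511.0, 356.0, 15.0], [540.0, 387.0, 87.0]]
driver_tip 0.57 [410. 235.] 432 [524. 273.  78.] [[506.0, 257.0, 24.0], [532.0, 287.0, 96.0]]
block_center 0.86 [317. 203.] 361 [
[... 2431 characters left out ...]
251.0, 27.0]]
{'time': 1.1, 'joint_positions': array([-1.33894596e+00,  3.42008907e-01,  1.52410810e+00,  3.87258825e-07,
        1.27536305e+00, -1.46018000e-01]), 'dq': array([ 0.00075149, -0.00070853,  0.00041673, -0.00212654,  0.00138749,
       -0.00016031]), 'tau': array([-1.48851621e-03, -4.31143427e+01, -2.44484210e+01,  7.16955517e-02,
        4.83640144e-02, -5.37499304e-06]), 'tool_pos': array([ 193.71177899, -487.98455123,  226.73304933]), 'tcp_rot': array([3.14148120e+00, 1.60163430e-05, 3.77868257e-01]), 'contact_force': array([ 0.35745473, -0.13826836,  0.28790474]), 'moment': array([ 0.02272077, -0.02637679, -0.0108869 ]), 'finger_force': 0.0, 'grip_width': 91.82903518771231}
```

View pics/scene0.png

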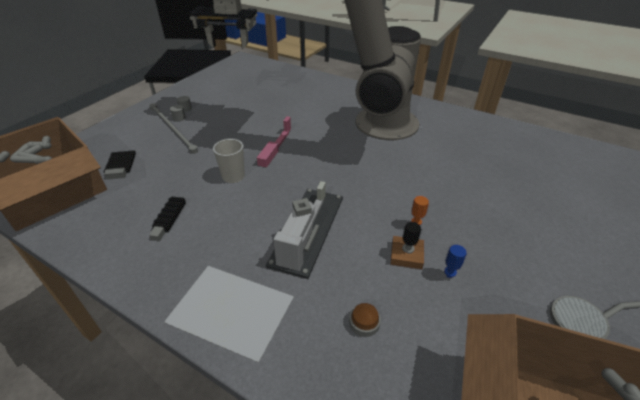

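View pics/top0.png

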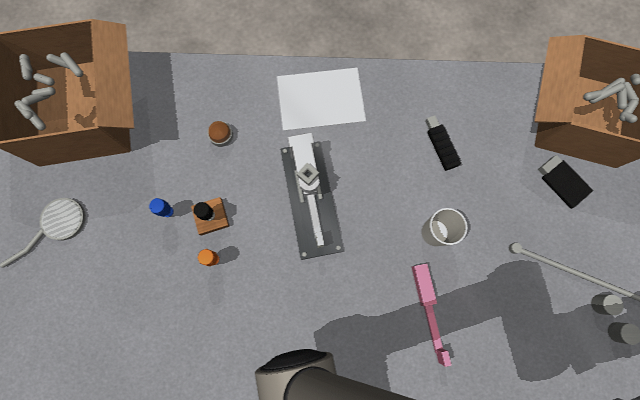

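Scene: the driver candidates are orange (419,209), black in the wooden stand (411,235) and blue (455,260). The black one is the target. Block candidates: pink (273,150) is not meant, and the grey/white one under the stop (317,203) is. Next is a close crop plus geometry fits.

```bash
python3 - <<'E'
from h import *
out=[]
for n in("scene","top"):
    c=bot.capture(n); P,u,v=pts(c)
    def sel(x0,x1,y0,y1,z0,z1): 
        m=(P[:,0]>x0)&(P[:,0]<x1)&(P[:,1]>y0)&(P[:,1]<y1)&(P[:,2]>z0)&(P[:,2]<z1); return P[m]
    for nm,a in dict(grip=(485,550,240,310,91,100),stand=(460,580,210,330,19,25),head=(560,640,10,90,111,119),tab=(420,490,-20,45,56,68),col=(560,720,0,120,92,99),bed=(400,730,-60,140,8,15)).items():
        Q=sel(*a)
        if len(Q)<5: print(n,nm,len(Q)); continue
        r=cv2.minAreaRect(Q[:,:2].astype(np.float32)); (cc,rr)=cv2.minEnclosingCircle(Q[:,:2].astype(np.float32))
        print(n,nm,len(Q),"z",np.round(np.median(Q[:,2]),1),"rect",np.round(r[0],1),np.round(r[1],1),round(r[2],1),"mean",np.round(Q.mean(0),1))
    for p in ((518,270,60),(600,45,110)):
        x,y=map(int,proj(c,p)); out.append(cv2.resize(c["img"][y-30:y+30,x-30:x+30],(300,300),interpolation=cv2.INTER_CUBIC))
cv2.imwrite("pics/crop.png",np.vstack([np.hstack(out[:2]),np.hstack(out[2:])]))
E
```

```text
scene grip 152 z 94.6 rect [516.9 271.5] [32.9 31.7] 23.7 mean [517.2 271.7  94.6]
scene stand 577 z 23.0 rect [515.7 270.7] [72.  69.7] 20.2 mean [522.7 272.9  22.8]
scene head 170 z 115.1 rect [597.3  43.8] [36.  34.2] 50.4 mean [598.3  44.4 114.9]
scene tab 54 z 62.5 rect [464.3  13.9] [31.9 13.7] 12.3 mean [466.   14.9  62. ]
scene col 719 z 97.0 rect [629.6  50.1] [132.1  55. ] 14.0 mean [652.3  58.1  96.9]
scene bed 1472 z 12.9 rect [565.9  36.5] [277. 101.] 12.7 mean [567.5  57.6  12.7]
top grip 169 z 93.4 rect [514.8 269.2] [31.4 30.2] 3.2 mean [514.4 269.4  93.5]
top stand 580 z 21.6 rect [514.6 269.6] [70.4 70.6] 20.1 mean [509.8 263.2  21.7]
top head 198 z 113.8 rect [596.4  41.9] [34. 34.] 49.2 mean [596.1  42.4 113.9]
top tab 87 z 61.6 rect [463.   12.5] [29.9 13.8] 13.0 mean [462.8  12.7  61.4]
top col 876 z 95.7 rect [627.6  48.8] [131.3  55.4] 13.2 mean [639.1  52.3  95.7]
top bed 3068 z 11.5 rect [564.6  35.1] [274.6  99.9] 12.6 mean [539.3  30.3  11.5]
```

View pics/crop.png

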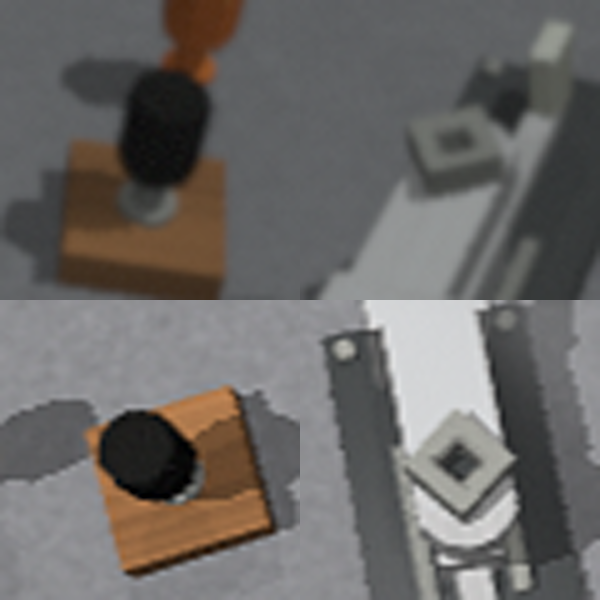

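The black grip stands upright in the wooden stand, which is yawed about 20°. The square screw head and its socket are at about 49°. The choice of driver is confirmed, so I'm setting out.

```bash
cat > plan.py <<'E'
import sys,math
from h import *
# usage: plan.py step_mm step_deg x,y,z,yawdeg ...
o=bot.get_obs(); x,y,z=o["tool_pos"]; Y=math.degrees(o["tcp_rot"][2])
S,D=float(sys.argv[1]),float(sys.argv[2]); rows=[]
for w in sys.argv[3:]:
    X2,Y2,Z2,A2=map(float,w.split(","))
    d=math.dist((x,y,z),(X2,Y2,Z2)); da=(A2-Y+180)%360-180
    n=max(1,math.ceil(d/S-.01),math.ceil(abs(da)/D-.01))
    for i in range(n,0,-1):
        a=math.radians(Y); dx,dy,dz=(X2-x)/i,(Y2-y)/i,(Z2-z)/i; t=-((A2-Y+180)%360-180)/i
        r=[round(dx*math.cos(a)+dy*math.sin(a)),round(dx*math.sin(a)-dy*math.cos(a)),round(-dz),round(t,1)]
        x+=r[0]*math.cos(a)+r[1]*math.sin(a); y+=r[0]*math.sin(a)-r[1]*math.cos(a); z-=r[2]; Y-=r[3]
        rows.append(" ".join("%g"%(q/1000) for q in r[:3])+" %g"%r[3])
for i in range(0,len(rows),8): print("; ".join(rows[i:i+8]))
print(len(rows),"end",round(x),round(y),round(z),round(Y,1))
E
python3 plan.py 48 9 480,-120,200,85 516,270,125,150.7
```

```text
0.04 -0.024 0.003 -6.3; 0.043 -0.019 0.003 -6.3; 0.044 -0.014 0.003 -6.3; 0.046 -0.009 0.003 -6.4; 0.046 -0.004 0.002 -6.3; 0.047 0.001 0.003 -6.4; 0.046 0.006 0.002 -6.3; 0.045 0.011 0.003 -6.4
0.044 0.016 0.002 -6.3; 0.042 0.021 0.003 -6.4; 0.044 0 0.008 -7.3; 0.043 0.006 0.008 -7.3; 0.042 0.011 0.008 -7.3; 0.04 0.016 0.008 -7.3; 0.038 0.021 0.009 -7.3; 0.035 0.026 0.008 -7.3
0.031 0.031 0.009 -7.3; 0.027 0.034 0.008 -7.3; 0.023 0.037 0.009 -7.3
19 end 516 270 125 150.7
```

Request:
apply_moves(motion="0.04 -0.024 0.003 -6.3; 0.043 -0.019 0.003 -6.3; 0.044 -0.014 0.003 -6.3; 0.046 -0.009 0.003 -6.4; 0.046 -0.004 0.002 -6.3; 0.047 0.001 0.003 -6.4; 0.046 0.006 0.002 -6.3; 0.045 0.011 0.003 -6.4", fingers=0.3)

```text
time: 2.2
tool_pos: [423.8, -193.0, 204.9]
tcp_rot: [3.141, 0.0, 1.266]
contact_force: [0.9, -1.3, 0.3]
grip_width: 59.8
finger_force: 0.0
```

Request:
apply_moves(motion="0.044 0.016 0.002 -6.3; 0.042 0.021 0.003 -6.4; 0.044 0 0.008 -7.3; 0.043 0.006 0.008 -7.3; 0.042 0.011 0.008 -7.3; 0.04 0.016 0.008 -7.3; 0.038 0.021 0.009 -7.3; 0.035 0.026 0.008 -7.3")

```text
time: 3.2
tool_pos: [503.3, 141.2, 150.5]
tcp_rot: [3.141, 0.0, 2.253]
contact_force: [0.6, 0.8, -0.4]
grip_width: 59.9
finger_force: 0.0
```

Request:
apply_moves(motion="0.031 0.031 0.009 -7.3; 0.027 0.034 0.008 -7.3; 0.023 0.037 0.009 -7.3; 0 0 0 0; 0 0 0 0")

```text
time: 3.82
tool_pos: [515.4, 269.7, 124.5]
tcp_rot: [-3.141, -0.0, 2.63]
contact_force: [0.0, -0.7, -0.1]
grip_width: 59.5
finger_force: 0.0
```

```bash
python3 plan.py 25 9 516,270.3,54,150.7; python3 -c "
from h import *
print(bot.get_obs()['joint_positions'])"
```

```text
0 0 0.024 0; 0 0 0.023 0; 0 0.001 0.024 0
3 end 516 271 54 150.7
[ 3.50575988e-01  5.39893119e-01  1.50436641e+00 -5.32543560e-04
  1.09791505e+00 -7.08875913e-01]
```

Request:
apply_moves(motion="0 0 0.024 0; 0 0 0.023 0; 0 0.001 0.024 0; 0 0 0 0")

```text
time: 4.32
tool_pos: [515.3, 269.2, 52.6]
tcp_rot: [-3.139, -0.002, 2.629]
contact_force: [-0.8, -0.1, 1.5]
grip_width: 59.8
finger_force: 0.0
```

Request:
apply_moves(motion="0 0 0 0; 0 0 0 0; 0 0 0 0; 0 0 0 0", fingers=-1)

```text
time: 4.82
tool_pos: [516.5, 271.0, 54.5]
tcp_rot: [3.141, 0.001, 2.631]
contact_force: [0.9, -0.0, 4.3]
grip_width: 33.5
finger_force: 30.0
```

Request:
apply_moves(motion="0 0 -0.01 0; 0 0 -0.02 0; 0 0 -0.04 0; 0 0 -0.04 0; 0 0 -0.04 0; 0 0 0 0")

```text
time: 5.58
tool_pos: [517.5, 271.6, 207.4]
tcp_rot: [3.136, 0.004, 2.631]
contact_force: [0.1, -0.1, -2.5]
grip_width: 33.6
finger_force: 30.0
```

```bash
python3 - <<'E'
from h import *
out=[]
o=bot.get_obs(); T=o["tool_pos"]; print(T,o["tcp_rot"])
for n in("scene","top"):
    c=bot.capture(n); P,u,v=pts(c)
    m=(abs(P[:,0]-T[0])<45)&(abs(P[:,1]-T[1])<45)&(P[:,2]<T[2]-3)&(P[:,2]>100)
    Q=P[m]; print(n,len(Q),np.round(Q.mean(0),1) if len(Q) else"",np.round(np.percentile(Q,[2,98],axis=0),1) if len(Q) else "")
    x,y=map(int,proj(c,T-[0,0,20])); x=max(x,50); out.append(cv2.resize(c["img"][y-50:y+50,x-50:x+50],(400,400),interpolation=cv2.INTER_CUBIC))
cv2.imwrite("pics/held.png",np.hstack(out))
E
```

```text
[517.46189946 271.55724052 207.42944087] [3.13639155 0.00449186 2.63116721]
scene 130 [521.  272.4 181.3] [[508.3 259.9 163.7]
 [529.  283.5 195.4]]
top 0
```

View pics/held.png

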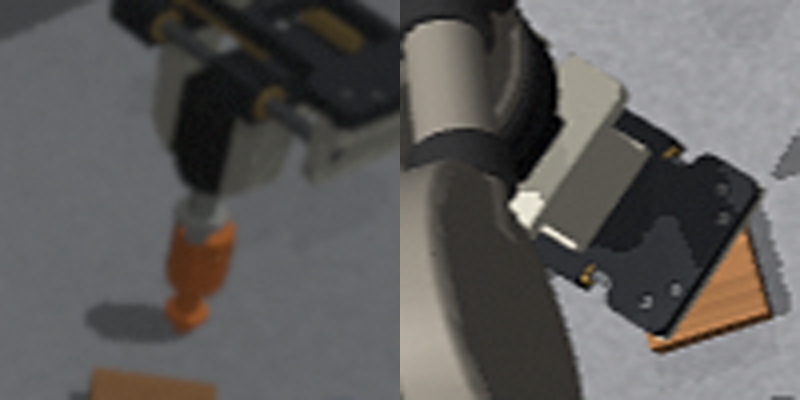

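The black driver is held upright, with its bit above the stand. I'm moving above the screw, turned to match the socket.

```bash
python3 plan.py 40 8 597.7,43,180,180
```

```text
-0.026 -0.023 0.003 -4.2; -0.024 -0.024 0.003 -4.2; -0.023 -0.026 0.003 -4.2; -0.021 -0.028 0.004 -4.2; -0.018 -0.029 0.003 -4.1; -0.016 -0.031 0.004 -4.2; -0.014 -0.032 0.003 -4.1
7 end 597 43 180 180.0
```

Request:
apply_moves(motion="-0.026 -0.023 0.003 -4.2; -0.024 -0.024 0.003 -4.2; -0.023 -0.026 0.003 -4.2; -0.021 -0.028 0.004 -4.2; -0.018 -0.029 0.003 -4.1; -0.016 -0.031 0.004 -4.2; -0.014 -0.032 0.003 -4.1; 0 0 0 0")

```text
time: 6.68
tool_pos: [597.1, 40.5, 178.2]
tcp_rot: [-3.141, -0.004, 3.138]
contact_force: [-0.8, 0.9, -0.8]
grip_width: 33.5
finger_force: 30.0
```

Request:
apply_moves(motion="0 0 0 0; 0 0 0 0; 0 0 0.005 0; 0 0 0.005 0; 0 0 0 0")

```text
time: 7.3
tool_pos: [597.3, 43.0, 170.0]
tcp_rot: [-3.142, -0.001, 3.141]
contact_force: [-0.8, 0.6, -1.9]
grip_width: 33.5
finger_force: 30.0
```

```bash
python3 - <<'E'
from h import *
out=[]
o=bot.get_obs(); T=o["tool_pos"]; print(T,o["tcp_rot"])
for n in("scene",):
    c=bot.capture(n); P,u,v=pts(c)
    m=(abs(P[:,0]-T[0])<25)&(abs(P[:,1]-T[1])<25)&(P[:,2]<T[2]-3)&(P[:,2]>122)
    Q=P[m]; print(n,len(Q),np.round(Q.mean(0),1) if len(Q) else"")
    x,y=map(int,proj(c,T-[0,0,40])); out.append(cv2.resize(c["img"][y-40:y+40,x-40:x+40],(560,560),interpolation=cv2.INTER_CUBIC))
cv2.imwrite("pics/over.png",np.hstack(out))
E
```

```text
[597.26932142  43.01117339 170.04031744] [-3.14153778e+00 -1.29564463e-03  3.14096971e+00]
scene 103 [599.7  45.2 144.1]
```

View pics/over.png

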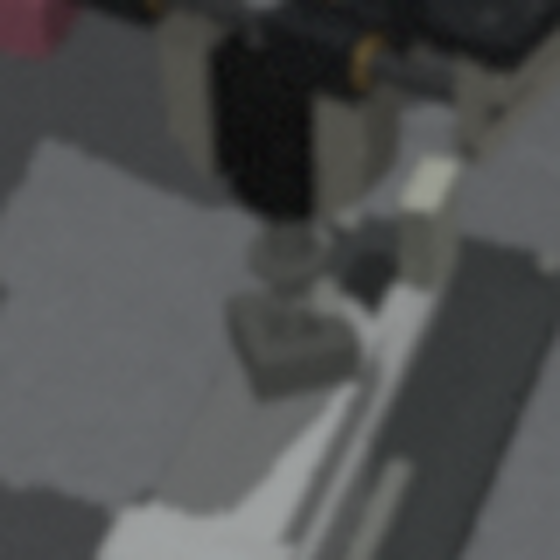

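The driver hangs over the head, centred at about (290,260) in the crop with the head at (295,345). I'm lowering it gently.

Request:
apply_moves(motion="0 0 0.005 0; 0 0 0.004 0; 0 0 0.003 0; 0 0 0.003 0; 0 0 0 0")

```text
time: 7.98
tool_pos: [597.7, 42.7, 155.8]
tcp_rot: [-3.141, 0.0, 3.141]
contact_force: [0.4, 0.8, -1.4]
grip_width: 33.9
finger_force: 30.0
```

Request:
apply_moves(motion="0 0 0.003 0; 0 0 0.003 0; 0 0 0.002 0; 0 0 0 0; 0 0 0 0")

```text
time: 8.6
tool_pos: [598.3, 43.3, 147.6]
tcp_rot: [3.141, 0.001, 3.141]
contact_force: [4.0, 4.2, -1.3]
grip_width: 33.4
finger_force: 30.0
```

Request:
apply_moves(motion="0 0 0.001 0; 0 0 0 0; 0 0 0 0")

```text
time: 8.98
tool_pos: [598.3, 43.3, 146.8]
tcp_rot: [3.141, 0.001, 3.141]
contact_force: [3.7, 3.9, -0.1]
grip_width: 33.8
finger_force: 30.0
```

```bash
python3 - <<'E'
from h import *
o=bot.get_obs()
for k in("tool_pos","tcp_rot","contact_force","moment","joint_positions"):print(k,np.round(o[k],3))
E
```

```text
tool_pos [598.325  43.272 146.821]
tcp_rot [3.141e+00 1.000e-03 3.141e+00]
contact_force [ 3.709  3.876 -0.072]
moment [ 0.914 -0.908 -0.001]
joint_positions [-5.600e-02  5.460e-01  1.424e+00  1.000e-03  1.170e+00 -1.626e+00]
```

Seated. I'm trimming the sideways load and then making a first turn of 45°. At the smallest possible gap that gives at most 6.5 N.

Request:
apply_moves(motion="-0.0005 0.0005 0 0; 0 0 0 3; 0 0 0 3; 0 0 0 0")

```text
time: 9.48
tool_pos: [598.5, 43.6, 146.7]
tcp_rot: [3.141, 0.001, 3.036]
contact_force: [2.5, 3.2, -0.2]
grip_width: 33.6
finger_force: 30.0
```

```bash
cat > o.py <<'E'
from h import *
o=bot.get_obs()
print(*[np.round(o[k],3) for k in("tool_pos","tcp_rot","contact_force","moment")])
E
python3 o.py
```

```text
[598.483  43.629 146.739] [3.141e+00 1.000e-03 3.036e+00] [ 2.513  3.219 -0.248] [ 0.913 -0.774  0.012]
```

Request:
apply_moves(motion="0 0 0 8; 0 0 0 8; 0 0 0 8; 0 0 0 8; 0 0 0 7; 0 0 0 0")

```text
time: 10.22
tool_pos: [598.2, 43.2, 146.8]
tcp_rot: [-3.141, 0.0, 2.357]
contact_force: [2.7, 1.7, 0.4]
grip_width: 33.2
finger_force: 30.0
```

```bash
python3 o.py
```

```text
[598.2    43.201 146.766] [-3.141  0.     2.357] [2.699 1.654 0.436] [ 0.513 -0.598  0.007]
```

Releasing the driver and rising, then checking the head angle and the tab.

Request:
apply_moves(motion="0 0 0 0; 0 0 0 0; 0 0 0 0; 0 0 -0.02 0; 0 0 -0.03 0; 0 0 -0.012 0; 0 0 0 0", fingers=0.3)

```text
time: 11.1
tool_pos: [598.4, 43.2, 209.1]
tcp_rot: [3.141, 0.001, 2.355]
contact_force: [-0.1, -0.2, -1.0]
grip_width: 59.6
finger_force: 0.0
```

```bash
python3 plan.py 40 8.5 463.6,13.2,205,192.6 463.6,13.2,60,192.6
```

```text
0.011 -0.017 0.001 -8.2; 0.013 -0.015 0.001 -8.2; 0.015 -0.013 0 -8.2; 0.016 -0.011 0.001 -8.3; 0.018 -0.008 0 -8.2; 0.019 -0.006 0.001 -8.3; 0.019 -0.002 0 -8.2; 0 0 0.036 -0
0 0 0.036 -0; 0 0 0.037 -0; 0 0 0.036 -0
11 end 464 14 60 192.6
```

Request:
apply_moves(motion="0.011 -0.017 0.001 -8.2; 0.013 -0.015 0.001 -8.2; 0.015 -0.013 0 -8.2; 0.016 -0.011 0.001 -8.3; 0.018 -0.008 0 -8.2; 0.019 -0.006 0.001 -8.3; 0.019 -0.002 0 -8.2; 0 0 0.03 0", fingers=0)

```text
time: 12.1
tool_pos: [463.0, 13.5, 174.9]
tcp_rot: [-3.141, 0.002, -2.921]
contact_force: [0.7, 0.0, -0.1]
grip_width: 45.8
finger_force: 0.0
```

```bash
cat > look.py <<'E'
from h import *
import sys
o=bot.get_obs(); print(o["tool_pos"],o["tcp_rot"])
c=bot.capture("scene"); P,u,v=pts(c)
for nm,a in dict(head=(560,640,10,90,109,119),handle=(560,640,10,90,182,192),sh=(560,640,10,90,119,134),tab=(400,500,-25,45,56,68)).items():
    m=np.all([(P[:,i]>a[2*i])&(P[:,i]<a[2*i+1]) for i in range(3)],0);Q=P[m]
    if len(Q)>4:
        r=cv2.minAreaRect(Q[:,:2].astype(np.float32)); print(nm,len(Q),np.round(np.median(Q[:,2]),1),np.round(r[0],1),np.round(r[1],1),round(r[2],1),Q[:,2].max().round(1))
x,y=map(int,proj(c,(590,40,110)))
cv2.imwrite(sys.argv[1],cv2.resize(c["img"][y-50:y+50,x-60:x+60],(720,600),interpolation=cv2.INTER_CUBIC))
E
python3 look.py pics/a1.png
```

```text
[462.98518566  13.52879713 174.89544791] [-3.14056186e+00  2.15055750e-03 -2.92119739e+00]
head 134 115.1 [597.6  44.1] [36.3 34.1] 15.2 119.0
handle 152 187.0 [597.8  43.6] [32.4 31.5] 57.4 189.3
sh 67 120.9 [599.2  45.7] [19. 24.] 32.5 133.9
tab 59 62.5 [464.7  14.3] [32.2 14.1] 12.7 64.9
```

View pics/a1.png

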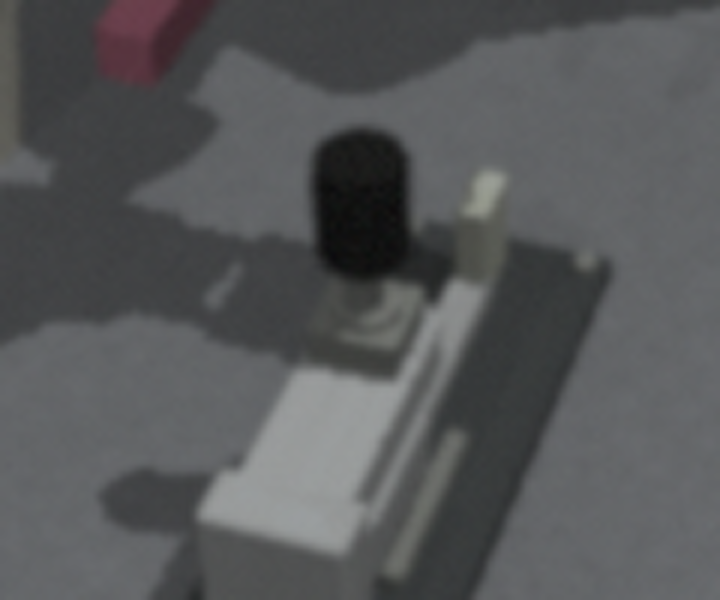

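The driver stands seated. The head turned from about 50° to 15°, roughly 0.61 rad. Next I pinch the tab and test.

Request:
apply_moves(motion="0 0 0.035 0; 0 0 0.035 0; 0 0 0.035 0; 0 0 0.025 0; 0 0 0.011 0; 0 0 0 0; 0 0 0 0")

```text
time: 13.02
tool_pos: [463.9, 13.7, 34.5]
tcp_rot: [-3.141, 0.001, -2.923]
contact_force: [-0.3, 0.4, -0.7]
grip_width: 45.8
finger_force: 0.0
```

Request:
apply_moves(motion="0 0 0 0; 0 0 0 0; 0 0 0 0; 0 0 0 0", fingers=-1)

```text
time: 13.52
tool_pos: [463.4, 13.8, 33.9]
tcp_rot: [-3.141, 0.0, -2.922]
contact_force: [-0.3, 0.3, 1.1]
grip_width: 13.8
finger_force: 30.0
```

```bash
python3 o.py
```

```text
[463.38   13.795  33.862] [-3.141  0.    -2.922] [-0.339  0.276  1.138] [ 0.137 -0.048  0.175]
```

Request:
apply_moves(motion="0.001 0 0 0; 0.001 0 0 0; 0.001 0 0 0; 0.001 0 0 0; 0.001 0 0 0")

```text
time: 14.15
tool_pos: [458.8, 12.6, 33.9]
tcp_rot: [-3.141, 0.001, -2.923]
contact_force: [2.6, 0.3, 1.5]
grip_width: 13.7
finger_force: 30.0
```

```bash
python3 o.py
```

```text
[458.765  12.586  33.851] [-3.141e+00  1.000e-03 -2.923e+00] [2.624 0.319 1.532] [ 0.207 -0.518 -0.036]
```

Drag is about 2.7 N with slight down-push, so the block is still free. Going back to turn another 0.6 rad, which gives at most about 8 N.

Request:
apply_moves(motion="0 0 0 0; 0 0 0 0; 0 0 -0.03 0; 0 0 -0.045 0; 0 0 -0.05 0; 0 0 -0.05 0; 0 0 0 0", fingers=0.2)

```text
time: 15.02
tool_pos: [460.1, 12.5, 212.0]
tcp_rot: [-3.139, 0.007, -2.922]
contact_force: [0.4, -0.1, -1.3]
grip_width: 55.4
finger_force: 0.0
```

```bash
python3 plan.py 40 8.5 598,43.3,208,192.6 598,43.3,147.5,192.6
```

```text
-0.035 0 0.001 -0; -0.035 0 0.001 -0; -0.036 0 0.001 -0; -0.035 0 0.001 -0; 0 0 0.03 -0; 0 0 0.031 -0
6 end 598 43 147 -167.4
```

Request:
apply_moves(motion="-0.035 0 0.001 0; -0.035 0 0.001 0; -0.036 0 0.001 0; -0.035 0 0.001 0; 0 0 0 0; 0 0 0.03 0; 0 0 0.03 0; 0 0 0 0", fingers=0.3)

```text
time: 16.02
tool_pos: [593.2, 43.2, 141.7]
tcp_rot: [3.14, -0.007, -2.923]
contact_force: [0.7, 0.5, 0.9]
grip_width: 59.7
finger_force: 0.0
```

Request:
apply_moves(motion="0 0 0 0; 0 0 0 0; 0 0 0 0; 0 0 0 0", fingers=-1)

```text
time: 16.52
tool_pos: [596.4, 43.6, 145.7]
tcp_rot: [-3.141, 0.002, -2.923]
contact_force: [-0.0, 1.2, 3.8]
grip_width: 33.7
finger_force: 30.0
```

Request:
apply_moves(motion="0 0 0 7; 0 0 0 7; 0 0 0 7; 0 0 0 7; 0 0 0 6; 0 0 0 0")

```text
time: 17.27
tool_pos: [596.4, 44.1, 145.7]
tcp_rot: [3.14, 0.001, 2.768]
contact_force: [-0.1, 3.0, 5.8]
grip_width: 33.6
finger_force: 30.0
```

Request:
apply_moves(motion="0 0 0 0; 0 0 0 0; 0 0 0 0; 0 0 -0.02 0; 0 0 -0.03 0; 0 0 -0.012 0; 0 0 0 0", fingers=0.3)

```text
time: 18.15
tool_pos: [596.4, 43.2, 207.1]
tcp_rot: [3.141, 0.001, 2.767]
contact_force: [0.1, 0.5, -0.3]
grip_width: 59.8
finger_force: 0.0
```

```bash
python3 plan.py 40 8.5 458.8,12.6,205,192.6 458.8,12.6,34,192.6
```

```text
0.029 -0.02 0.001 -8.5; 0.032 -0.015 0 -8.5; 0.034 -0.01 0.001 -8.5; 0.035 -0.005 0 -8.6; 0 0 0.034 0; 0 0 0.034 0; 0 0 0.034 0; 0 0 0.035 0
0 0 0.034 0
9 end 458 13 34 192.6
```

Request:
apply_moves(motion="0.029 -0.02 0.001 -8.5; 0.032 -0.015 0 -8.5; 0.034 -0.01 0.001 -8.5; 0.035 -0.005 0 -8.6; 0 0 0.034 0; 0 0 0.034 0; 0 0 0 0", fingers=0)

```text
time: 19.02
tool_pos: [455.6, 13.3, 134.1]
tcp_rot: [3.139, -0.007, -2.921]
contact_force: [-0.3, 0.2, 0.7]
grip_width: 46.1
finger_force: 0.0
```

```bash
python3 look.py pics/a2.png
```

```text
[455.63171655  13.3071647  134.10801833] [ 3.13923647 -0.00662228 -2.92099898]
head 138 115.4 [597.7  43.8] [35.4 35. ] 71.2 119.0
handle 152 187.0 [598.2  44.8] [32.5 31.2] 5.3 189.2
sh 59 121.5 [600.1  46.5] [21.5 23.9] 33.3 133.9
tab 61 62.6 [459.3  11.9] [33. 14.] 12.5 65.0
```

Request:
apply_moves(motion="0 0 0.034 0; 0 0 0.034 0; 0 0 0.025 0; 0 0 0.01 0; 0 0 0 0; 0 0 0 0")

```text
time: 19.82
tool_pos: [458.9, 13.0, 34.8]
tcp_rot: [-3.141, 0.002, -2.921]
contact_force: [-0.2, 0.2, 0.4]
grip_width: 46.0
finger_force: 0.0
```

Request:
apply_moves(motion="0 0 0 0; 0 0 0 0; 0 0 0 0; 0 0 0 0", fingers=-1)

```text
time: 20.32
tool_pos: [458.1, 13.1, 33.8]
tcp_rot: [-3.141, 0.0, -2.921]
contact_force: [-0.4, -0.2, 1.7]
grip_width: 13.7
finger_force: 30.0
```

```bash
python3 o.py
```

```text
[458.068  13.052  33.826] [-3.141  0.    -2.921] [-0.371 -0.165  1.686] [ 0.082 -0.061 -0.112]
```

Request:
apply_moves(motion="0.001 0 0 0; 0.001 0 0 0; 0.001 0 0 0; 0.001 0 0 0; 0.001 0 0 0")

```text
time: 20.95
tool_pos: [454.2, 11.9, 33.8]
tcp_rot: [-3.141, 0.002, -2.921]
contact_force: [4.2, 1.1, -3.1]
grip_width: 14.1
finger_force: 30.0
```

```bash
python3 o.py
```

```text
[454.231  11.927  33.84 ] [-3.141e+00  2.000e-03 -2.921e+00] [ 4.161  1.053 -3.128] [ 0.271 -0.809 -0.011]
```

Drag now shows: about 4.5 N with about 3 N of lift, so press is roughly 4 N. I'm sliding further for better readings.

Request:
apply_moves(motion="0.001 0 0.0003 0; 0.001 0 0 0; 0.001 0 0 0")

```text
time: 21.32
tool_pos: [451.9, 11.3, 33.8]
tcp_rot: [-3.14, 0.004, -2.921]
contact_force: [5.9, 1.2, -1.2]
grip_width: 13.9
finger_force: 30.0
```

Request:
apply_moves(motion="0.001 0 0.0003 0; 0.001 0 0 0; 0.001 0 0 0")

```text
time: 21.7
tool_pos: [449.6, 10.5, 33.8]
tcp_rot: [-3.14, 0.005, -2.921]
contact_force: [7.6, 0.8, 0.1]
grip_width: 13.7
finger_force: 30.0
```

Request:
apply_moves(motion="0.001 0 0 0; 0.001 0 0 0; 0.001 0 0 0")

```text
time: 22.08
tool_pos: [446.7, 9.9, 33.8]
tcp_rot: [-3.14, 0.005, -2.921]
contact_force: [7.4, 1.3, -0.1]
grip_width: 13.6
finger_force: 30.0
```

Drag is about 7.6 N with no vertical load, so press is about 4.9 N, which is ideal. Releasing and retreating.

Request:
apply_moves(motion="0 0 0 0; 0 0 0 0; 0 0 0 0; 0 0 0 0", fingers=0)

```text
time: 22.58
tool_pos: [444.1, 10.0, 33.0]
tcp_rot: [3.142, -0.0, -2.921]
contact_force: [0.6, 0.5, 0.8]
grip_width: 44.8
finger_force: 0.0
```

Request:
apply_moves(motion="0 0 -0.03 0; 0 0 -0.04 0; 0 0 -0.045 0; 0 0 -0.045 0; 0.03 0 0 0; 0 0 0 0; 0 0 0 0")

```text
time: 23.45
tool_pos: [415.4, 3.4, 193.0]
tcp_rot: [-3.141, 0.0, -2.921]
contact_force: [0.8, -0.8, -0.2]
grip_width: 46.3
finger_force: 0.0
```

```bash
python3 look.py pics/a3.png; python3 o.py
```

```text
[415.3836628    3.42748046 193.03290459] [-3.14149631e+00  2.38350290e-04 -2.92119930e+00]
head 141 115.0 [597.3  43.8] [36.1 35.1] 70.0 119.0
handle 154 187.0 [599.1  45.5] [34.5 32.2] 69.8 189.3
sh 58 122.1 [598.7  46.9] [18.5 22.7] 47.5 134.0
tab 61 62.7 [448.6   9.8] [31.3 14.8] 10.9 65.6
[415.49    3.463 192.876] [ 3.142 -0.    -2.921] [0.316 0.02  0.429] [ 0.123 -0.152  0.008]
```

View pics/a3.png

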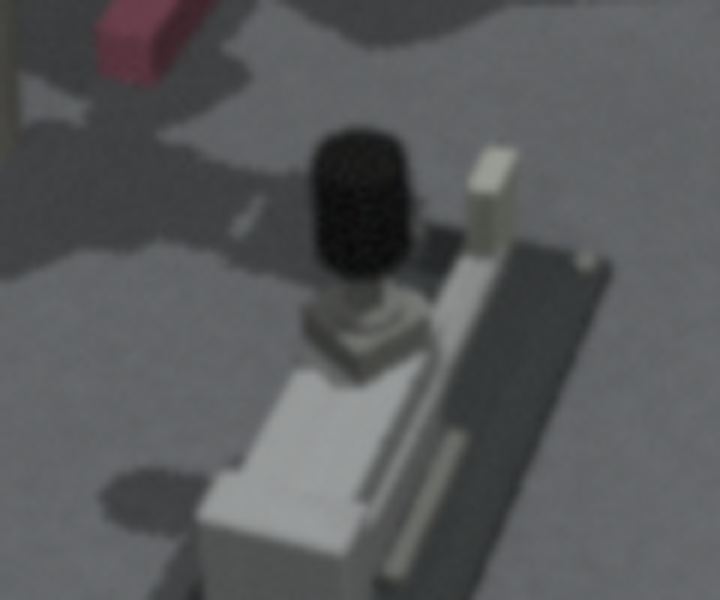

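The driver stands upright and seated at (360,210), and the block is still under the foot with its tab at (490,190), free of the gripper. Handing in.

```bash
python3 -c "
from plant import bot
print(bot.close_job())"
```

```text
the job is handed in; nothing more can be done
None
```

The job is handed in at about 23.5 s of the 72 s: the driver stands seated in the screw, the block slid with a drag of about 7.6 N (a foot press of about 5 N) and rests under the foot, and the robot touches nothing; no verdict came back.

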